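# Sort loose stationery into the desk trays

## Robot

A 6-joint arm with a two-finger parallel gripper is mounted at the origin on the work surface; the furniture and walls round the work are solid. World frame = base frame: x ahead of the robot, y to its left, z up, the work surface at z = 0. Lengths are in mm, angles in rad, forces in N, time in s.
With the tool pointing down it reaches from about 300 to 875 mm from the base axis. Payload 4.2 kg.
Tool frame: the origin (TCP) lies between the finger pads; the fingertips stand 11 mm ahead of it and the grasp point (between the pads) lies 8 mm behind it (tcp_to_tips is the distance from the TCP to the fingertips, in mm); z points along the fingers, y is the line along which they close (so a half turn about z gives the same grasp; the last joint's range is limited). The gripper opens to 85 mm and grips with 20 to 120 N. Pads are 22 mm wide; open, the fingers measure 114 mm over their backs; the gripper's body (76 mm by 85 mm) begins 54 mm behind the grasp point. The pads swing forward as they close: fully open they stand 13 mm farther back than shut.
Start: joints at [1.174, 0.32, 1.565, -0, 1.257, -0.02], TCP at [211.572, 534.675, 242.338] pointing down, gripper open.
Joint ranges: [-3.11, 3.11], [-0.84, 2.01], [0.21, 2.61], [-1.34, 4.49], [0.05, 2.63], [-2.56, 2.56]. Speed limits (rad/s): [2.57, 2.57, 3.14, 3.14, 3.14, 3.14].

## Interface

Orientations are given as a rotation vector (axis times angle).
In Python, from plant import * gives the robot as it stands.
- The arm moves only by the shell command python3 -m jog 'ROWS' [OPENING]. ROWS is JSON, a list of rows, each a list of 6 numbers: the shift along the world's x, y, z in m, then the turn, a rotation vector about the world's x, y, z in degrees. In form: [[dx, dy, dz, wx, wy, wz], ...]. A call has 1 to 12 rows; each row shifts and turns the commanded pose from where the row before left it; what a row does not reach is not made up. A row lasts 1/12 s, in which the tool goes at most 41.7 mm and 7.16 degrees, less where a joint would pass 70% of its speed; a pose out of reach is approached as far as the arm can. A call is refused whole if a number of a shift passes 0.0417 or a number of a turn 7.16, either way. A call with a gripper value outside its range is refused whole. OPENING is the opening, from 0 (shut) to 1 (fully open), set as the call begins (- or left out, the last holds). The fingers move at their own pace and stop on an object; the grip force is fixed at half the most. Time passes only in rows, so rows that do not move let the fingers close. It gives the time, the measured TCP pose, the force, the opening and the grip force at its end, in the units of the state.
- state(): the state, without advancing time (a new reading comes with each control period).
- snapshot(name): name is "scene" or "side" or "wrist"; returns the picture (400x640x3 uint8, red, green, blue); there is no depth.
- camera_params(name): a dict with "vertical_fov" (degrees; the focal length in pixels is half the picture's height over the tangent of half this angle, whatever the lens; pixels are square), "cx", "cy" (the principal point, pixels), "cam_to_world" (4x4, takes a point from camera to world coordinates); the wrist camera has in their place "T_tool_cam" (4x4, takes a point from camera to tool coordinates, whose origin is the TCP and whose axes are the flange's). Camera axes: x right, y up, looking along -z (the intrinsics and any distortion apply to the point x, -y, -z); pixel columns grow to the right and rows downward; lengths in mm; the calibration is good to about 2 mm. The wrist camera is an equidistant fisheye: a pixel r from the principal point sees the ray r / f radians off the axis. A picture is of the moment at which its call begins: read the wrist's pose just before it. camera_params takes no time and is no camera call.
- finish_job(): hands the job in; it is judged then, once.
Trained networks look in the newest picture that a camera, given by its name, has taken for a name from the list of things; names that differ only in an ending like _2 or _b are one class to them, and where a whole thing is asked for, a point or a joint stands for the part that bears it (a point fixed in the world has none). Each returns a list of dicts, best first, with "p" (0 to 1); they miss things now and then, are a little off and sometimes report something else, mostly with a low value. They report only what shows in the picture. A call takes as long as a camera call. They do not tell look-alikes from the thing itself.
- regions_of(camera, label): "region" (400x640 bool, what is visible of it) and "uv" ([column, row] in pixels, amid what is visible of it).
- spot_point(camera, label): "uv" ([column, row] in pixels: a listed point, or the origin of a listed thing).
The state is a dict: "t": time; "joint_positions": joint angles; "qd": joint speeds; "joint_efforts": joint torques, N m; "position": TCP position; "orientation": TCP orientation; "contact_force": force on the tool from outside, world axes, zero at the start; "torque": the same for the moment, N m; "width": opening from 0.0 (shut) to 1.0 (fully open); "grasp_force": force on a finger pad.
Only numpy, scipy, OpenCV 4.12 (cv2) and the standard library are available. Lean on these libraries where they do the work, as an engineer would, in place of code of your own. Each camera call takes 0.05 s, during which the arm holds its last target. There are 200 camera calls.

## Task

Sort the four loose things in front of the three clear trays: put each into the tray that already holds one of its kind (both rubber stamps with the stamp, the eraser with the eraser, the binder clip with the binder clip). Set each down on the tray floor, wholly inside the walls, the way up it is now (stamps standing on their faces, clip on its spine, eraser flat), and leave the ones already in the trays standing where they are.

Things in the scene. Friction and masses are not known exactly. Their poses are not given: they have to be found in the camera images.
- stamp_1: wooden rubber stamp, standing on its face: foot 21 (x) x 46 (y) x 17 mm high, then an upright round handle of about 20 mm diameter on the middle of the foot, 71 mm high in all (grip the handle, 40 to 65 mm up). Origin: centre of its underside, z up. Loose on the desk, between the robot and the trays. 
- stamp_2: wooden rubber stamp, standing on its face: foot 21 (x) x 46 (y) x 17 mm high, then an upright round handle of about 20 mm diameter on the middle of the foot, 71 mm high in all (grip the handle, 40 to 65 mm up). Origin: centre of its underside, z up. Loose on the desk, between the robot and the trays. 
- loose_eraser: white eraser in a card sleeve, lying flat, 18 (x) x 43 (y) x 12 mm high. Origin: centre of its underside, z up. Loose on the desk, between the robot and the trays. 
- loose_clip: black binder clip standing on its spine: solid wedge body 16 (x) x 30 (y) x 19 mm high, with two thin wire handles above it up to 42 mm (grip the body across x, near the desk). Origin: centre of its underside, z up. Loose on the desk, between the robot and the trays. 
- stamp_tray: clear open tray, 143 x 78 mm outside, 32 mm high, fixed to the desk; inside 136 x 70 mm, floor 2 mm above the desk, walls 2 to 3 mm thick. Origin: centre of its underside; its x axis runs along its length (roughly to the robot's right), y across it, z up. Tall files stand just left of the row of trays. It holds the standing stamp.
- eraser_tray: clear open tray, 143 x 78 mm outside, 32 mm high, fixed to the desk; inside 136 x 70 mm, floor 2 mm above the desk, walls 2 to 3 mm thick. Origin: centre of its underside; its x axis runs along its length (roughly to the robot's right), y across it, z up. Tall files stand just left of the row of trays. It holds the other eraser.
- clip_tray: clear open tray, 143 x 78 mm outside, 32 mm high, fixed to the desk; inside 136 x 70 mm, floor 2 mm above the desk, walls 2 to 3 mm thick. Origin: centre of its underside; its x axis runs along its length (roughly to the robot's right), y across it, z up. Tall files stand just left of the row of trays. It holds the other binder clip.
- stamp_sample: wooden rubber stamp, standing on its face: foot 21 (x) x 46 (y) x 17 mm high, then an upright round handle of about 20 mm diameter on the middle of the foot, 71 mm high in all (grip the handle, 40 to 65 mm up). Origin: centre of its underside, z up. Already in its tray, near the -x end of the tray (about 48 mm from its middle) with its y axis across the tray; it must stay there. 
- eraser_sample: white eraser in a card sleeve, lying flat, 18 (x) x 43 (y) x 12 mm high. Origin: centre of its underside, z up. Already in its tray, near the -x end of the tray (about 48 mm from its middle) with its y axis across the tray; it must stay there. 
- clip_sample: black binder clip standing on its spine: solid wedge body 18 (x) x 32 (y) x 20 mm high, with two thin wire handles above it up to 45 mm (grip the body across x, near the desk). Origin: centre of its underside, z up. Already in its tray, near the -x end of the tray (about 48 mm from its middle) with its y axis across the tray; it must stay there. 
Not all that is in view belongs to the job. Leave any orange look-alike of the stamp_2 alone.

How it is judged:
By the outcome, as a careful person would: the job done as asked, in the order asked, and still so for the second after the job is handed in, with the robot touching nothing.
It also fails if it takes over 112 s, if anything falls off the work surface, if the arm or the gripper's body presses on something with over 40 N, if the wrist force passes 120 N, or if a joint passes its speed limit or range.

## Working session

There is one attempt and no reset: what is moved stays moved. The work goes in short steps, Python scripts to look and compute and a shell command to move; the robot and the scene stay as the last step left them, time stands still between calls to the robot, and variables do not carry over. Pictures are saved under pics/ and viewed, at most 15 in all, crops included, and the job is handed in when it is done.

```bash
mkdir -p pics; ls
python3 - <<'E'
from plant import *
import cv2
s=state();print(s)
for n in("scene","side","wrist"):
    im=snapshot(n);cv2.imwrite(f"pics/{n}0.png",im[:,:,::-1]);print(n,camera_params(n))
E
```

```text
pics
{'t': 0.0, 'joint_positions': array([ 1.17398113e+00,  3.20329797e-01,  1.56570942e+00,  2.25148982e-05,
        1.25738592e+00, -2.00034920e-02]), 'qd': array([-0.00044427, -0.00025945, -0.00084905, -0.00075219,  0.00079761,
        0.00197699]), 'joint_efforts': array([ 5.32865470e-04, -4.15535975e+01, -2.34161872e+01,  2.77753243e-04,
        8.19231849e-03, -1.76337238e-05]), 'position': array([211.39112008, 534.23279604, 241.44867359]), 'orientation': array([-5.88334500e-01, -3.08560291e+00,  2.80885574e-03]), 'contact_force': array([ 0.74178274,  0.63896269, -0.08364299]), 'torque': array([-0.04881942, -0.02004437,  0.01096127]), 'grasp_force': 0.0, 'width': 0.9970347285475483}
scene {'vertical_fov': 54.215168943628754, 'cx': 316.3100085021463, 'cy': 193.8331497593589, 'cam_to_world': array([[-7.81738558e-01,  3.68095553e-01, -5.03379072e-01,
        -2.31583060e+00],
       [-6.23196568e-01, -4.31876153e-01,  6.52003854e-01,
         5.76447100e+02],
       [ 2.26023018e-02,  8.23400663e-01,  5.67010127e-01,
         5.51425907e+02],
       [ 0.00000000e+00,  0.00000000e+
[... 249 characters left out ...]
 [-5.00869406e-01,  4.58470439e-01, -7.34121716e-01,
        -6.52755957e+02],
       [ 1.32233046e-02,  8.52137321e-01,  5.23151155e-01,
         5.07716258e+02],
       [ 0.00000000e+00,  0.00000000e+00,  0.00000000e+00,
         1.00000000e+00]])}
wrist {'vertical_fov': 65.70646984690485, 'cx': 315.81281676093647, 'cy': 199.61231538859607, 'T_tool_cam': array([[-6.36784235e-04,  9.48497048e-01,  3.16785328e-01,
         8.18321252e+01],
       [ 9.99999781e-01,  5.46555291e-04,  3.73685284e-04,
        -3.12510221e-01],
       [ 1.81298692e-04,  3.16785496e-01, -9.48497188e-01,
        -1.31922831e+02],
       [ 0.00000000e+00,  0.00000000e+00,  0.00000000e+00,
         1.00000000e+00]])}
```

View pics/scene0.png

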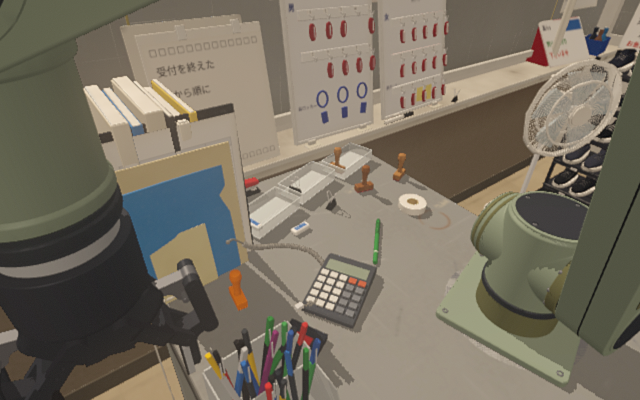

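View pics/side0.png

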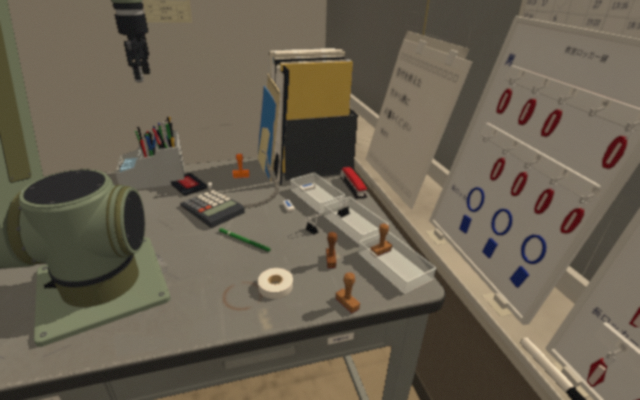

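```bash
cat > h.py <<'E'
from plant import *
import numpy as np, cv2
from scipy.spatial.transform import Rotation as R
def ray(cam,uv,st=None):
    p=camera_params(cam);f=200/np.tan(np.radians(p["vertical_fov"])/2)
    x=(uv[0]-p["cx"])/f;y=(uv[1]-p["cy"])/f
    if cam=="wrist":
        r=np.hypot(x,y);k=np.sin(r)/r if r>1e-9 else 1.
        d=np.array([x*k,-y*k,-np.cos(r)])
        T=np.eye(4);T[:3,:3]=R.from_rotvec(st["orientation"]).as_matrix();T[:3,3]=st["position"]
        T=T@p["T_tool_cam"]
    else:
        d=np.array([x,-y,-1.]);T=p["cam_to_world"]
    return T[:3,3],T[:3,:3]@d
def onz(cam,uv,z,st=None):
    o,d=ray(cam,uv,st);return o+d*(z-o[2])/d[2]
def proj(cam,P,st=None):
    p=camera_params(cam);f=200/np.tan(np.radians(p["vertical_fov"])/2)
    if cam=="wrist":
        T=np.eye(4);T[:3,:3]=R.from_rotvec(st["orientation"]).as_matrix();T[:3,3]=st["position"];T=T@p["T_tool_cam"]
    else: T=p["cam_to_world"]
    c=np.linalg.inv(T)@np.r_[P,1];X=np.array([c[0],-c[1],-c[2]])
    if cam=="wrist":
        n=np.hypot(X[0],X[1]);th=np.arctan2(n,X[2]);q=X[:2]/n*th
    else:q=X[:2]/X[2]
    return q*f+[p["cx"],p["cy"]]
E
python3 - <<'E'
from h import *
for c in("scene","side"):
    for l in("stamp_1","loose_eraser","loose_clip","stamp_tray","eraser_tray","clip_tray"):
        for d in spot_point(c,l):
            if d["p"]>.2: print(c,l,round(d["p"],2),np.round(d["uv"]),np.round(onz(c,d["uv"],0)[:2]))
E
```

```text
scene stamp_1 0.89 [237. 301.] [385. 295.]
scene stamp_1 0.67 [399. 176.] [ 370. -269.]
scene stamp_1 0.53 [364. 189.] [ 407. -152.]
scene loose_eraser 0.47 [296. 229.] [436.  79.]
scene loose_eraser 0.47 [254. 227.] [513. 132.]
scene loose_eraser 0.42 [306. 184.] [537. -77.]
scene loose_clip 0.52 [305. 183.] [539. -76.]
scene loose_clip 0.41 [331. 206.] [429. -41.]
scene stamp_tray 0.87 [344. 164.] [ 521. -225.]
scene eraser_tray 0.86 [270. 212.] [522.  70.]
scene clip_tray 0.61 [306. 184.] [537. -76.]
side stamp_1 0.97 [348. 302.] [ 377. -262.]
side stamp_1 0.83 [329. 259.] [ 412. -143.]
side stamp_1 0.66 [283. 206.] [421.  88.]
side stamp_1 0.61 [238. 177.] [376. 288.]
side loose_eraser 0.63 [345. 304.] [ 370. -262.]
side loose_eraser 0.44 [285. 209.] [418.  74.]
side loose_clip 0.57 [313. 232.] [429. -44.]
side stamp_tray 0.55 [392. 267.] [ 507. -227.]
side eraser_tray 0.85 [318. 200.] [512.  73.]
side clip_tray 0.69 [352. 223.] [527. -59.]
side clip_tray 0.48 [391. 266.] [ 507. -222.]
```

Candidates for stamps in scene.png: orange one at (237,301) is the look-alike (leave it). The brown ones loose on the desk are (364,189) and (399,176), and the brown one at (340,157) stands in its tray as the sample. Erasers: loose (299,229), sample (254,222) in the tray. Clips: loose (331,204), sample (296,186) in the tray. Side.png agrees: stamps at (331,250) and (348,292), orange at (240,168). I'll go above for a close wrist view.

```bash
python3 -m jog '[[0,0,0.04,0,0,0],[0,0,0.04,0,0,0],[0,0,0.04,0,0,0],[0,0,0.04,0,0,0],[0.012,-0.036,0,0,0,2],[0.012,-0.036,0,0,0,2],[0.012,-0.036,0,0,0,2],[0.012,-0.036,0,0,0,2],[0.012,-0.036,0,0,0,2],[0.012,-0.036,0,0,0,2],[0.012,-0.036,0,0,0,2],[0.012,-0.036,0,0,0,2]]' 1
python3 -m jog '[[0.012,-0.036,0,0,0,2],[0.012,-0.036,0,0,0,2],[0.012,-0.036,0,0,0,2],[0.012,-0.036,0,0,0,0],[0.012,-0.036,0,0,0,0],[0.012,-0.036,0,0,0,0],[0.012,-0.036,0,0,0,0],[0.012,-0.036,0,0,0,0],[0.012,-0.036,0,0,0,0],[0,0,0,0,0,0],[0,0,0,0,0,0]]'
python3 - <<'E'
from h import *
st=state();im=snapshot("wrist");cv2.imwrite("pics/w1.png",im[:,:,::-1]);print(st["position"],st["orientation"],st["joint_positions"])
for l in("stamp_1","loose_eraser","loose_clip","stamp_tray","eraser_tray","clip_tray"):
    for d in spot_point("wrist",l):
        if d["p"]>.2: print(l,round(d["p"],2),np.round(d["uv"]),np.round(onz("wrist",d["uv"],0,st)[:2]))
E
```

```text
t: 1.75
position: [307.5, 244.9, 402.5]
orientation: [0.149, 3.137, 0.001]
contact_force: [1.3, 0.5, -0.7]
width: 1.0
grasp_force: 0.0
t: 2.67
position: [415.7, -78.8, 401.9]
orientation: [0.005, -3.141, -0.001]
contact_force: [0.4, 0.8, 0.1]
width: 1.004
grasp_force: 0.0
[415.73288284 -78.82343322 401.93133153] [ 4.76508156e-03 -3.14052821e+00 -9.47761794e-04] [-2.14820981e-01  1.04802911e-02  1.55464886e+00  3.61826206e-04
  1.57762902e+00 -1.78864962e+00]
stamp_1 0.87 [212. 122.] [ 367. -262.]
stamp_1 0.74 [504. 140.] [387. 290.]
stamp_1 0.72 [274. 143.] [ 408. -151.]
stamp_1 0.64 [322. 208.] [527. -68.]
loose_eraser 0.73 [403. 153.] [423.  77.]
loose_clip 0.69 [347. 213.] [537. -20.]
loose_clip 0.59 [340. 156.] [432. -37.]
stamp_tray 0.63 [235. 201.] [ 515. -230.]
eraser_tray 0.8 [406. 202.] [516.  90.]
eraser_tray 0.61 [278. 145.] [ 411. -145.]
eraser_tray 0.32 [426. 200.] [512. 131.]
clip_tray 0.94 [322. 208.] [528. -67.]
```

View pics/w1.png

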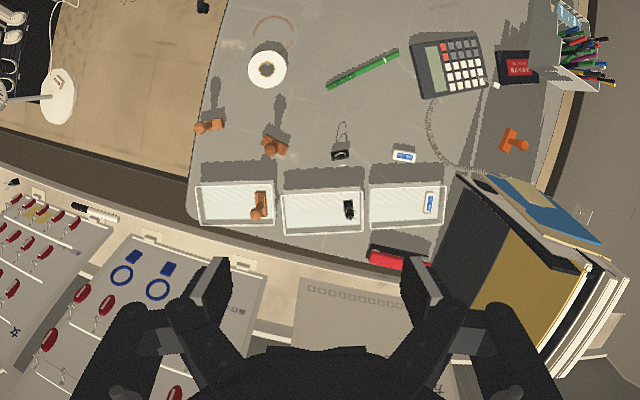

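w1.png shows the brown loose stamps at (209,125) and (274,143), the loose clip at (340,155), and the loose eraser at (404,155). The trays are at (235,204), (322,207) and (407,205) with their samples at the right (+y) ends. The orange look-alike is at (515,140), well away. Next is one close crop with a measurement.

Run:
```python
from h import *
st=state()
im=cv2.imread("pics/w1.png");cv2.imwrite("pics/c1.png",cv2.resize(im[95:240,185:455],None,fx=2.9,fy=2.9,interpolation=cv2.INTER_CUBIC))
snapshot("wrist")
for l,z in(("loose_eraser",12),("loose_clip",19),("stamp_tray",32),("eraser_tray",32),("clip_tray",32),("stamp_1",17)):
    for d in regions_of("wrist",l)[:4]:
        if d["p"]<.3: continue
        ys,xs=np.nonzero(d["region"])
        P=np.array([onz("wrist",(x,y),z,st)[:2] for x,y in zip(xs,ys)],np.float32)
        r=cv2.minAreaRect(P);print(l,round(d["p"],2),np.round(d["uv"]),len(xs),np.round(r[0]),np.round(r[1]),round(r[2],1))
```

```text
loose_eraser 0.77 [401. 154.] 251 [425.  75.] [43. 21.] 85.0
loose_clip 0.72 [338. 153.] 166 [425. -38.] [18. 30.] 8.2Traceback (most recent call last):
  File "<stdin>", line 9, in <module>
  File "h.py", line 16, in onz
    o,d=ray(cam,uv,st);return o+d*(z-o[2])/d[2]
        ~~~^^^^^^^^^^^
  File "h.py", line 5, in ray
    p=camera_params(cam);f=200/np.tan(np.radians(p["vertical_fov"])/2)
ValueError: time passes only in moves, steps and waits
```

View pics/c1.png

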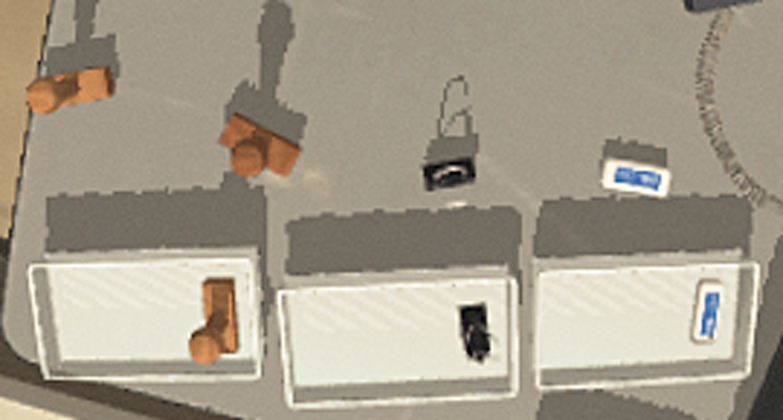

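The crop shows the chosen stamps (crop (70,88) and (262,145)) as plain brown wood, matching the sample at (215,320). The clip at (449,172) and the eraser at (637,176) also match their samples.

```bash
sed -i 's/^def ray/import functools\ncamera_params=functools.lru_cache(camera_params)\ndef ray/' h.py
cat > t.py <<'E'
from h import *
st=state()
C=dict(st=[(30,265),(262,255),(262,373),(45,380)],cl=[(279,292),(517,276),(515,395),(290,406)],er=[(534,264),(758,253),(748,377),(536,387)])
for k,c in C.items():
    P=np.array([onz("wrist",(185+u/2.9,95+v/2.9),32,st)[:2] for u,v in c]);r=cv2.minAreaRect(P.astype(np.float32))
    print(k,P.round().tolist(),P.mean(0).round(),r)
    a=P[0]-P[1]+P[3]-P[2];print("x axis dir deg",np.degrees(np.arctan2(a[1],a[0])))
for k,c,z in(("s2",[(235,115),(300,150),(290,178),(221,140)],17),("s1",[(27,82),(110,66),(115,95),(33,110)],17),("s2top",[(246,157)],71),("s1top",[(43,96)],71),("clip",[(423,163),(473,156),(474,183),(428,190)],12),("er",[(604,160),(668,170),(668,197),(601,186)],12)):
    P=np.array([onz("wrist",(185+u/2.9,95+v/2.9),z,st)[:2] for u,v in c]);print(k,P.round().tolist(),P.mean(0).round(1))
    if len(c)>1:
        a=P[1]-P[0]+P[2]-P[3];print("  long dir deg",np.degrees(np.arctan2(a[1],a[0])))
E
python3 t.py
```

```text
st [[478.0, -291.0], [472.0, -145.0], [547.0, -148.0], [555.0, -290.0]] [ 513. -219.] ((513.3721923828125, -217.72048950195312), (76.39937591552734, 148.0347900390625), 2.3679683208465576)
x axis dir deg -87.22995462630519
cl [[495.0, -136.0], [484.0, 4.0], [560.0, 7.0], [569.0, -131.0]] [527. -64.] ((526.2341918945312, -63.693870544433594), (76.67648315429688, 140.4967041015625), 3.390303611755371)
x axis dir deg -86.07039250338161
er [[476.0, 14.0], [467.0, 156.0], [550.0, 162.0], [555.0, 20.0]] [512.  88.] ((513.0396728515625, 87.75941467285156), (82.93110656738281, 142.52920532226562), 3.7648684978485107)
x axis dir deg -87.03490232576387
s2 [[392.0, -161.0], [413.0, -123.0], [429.0, -130.0], [406.0, -170.0]] [ 410.1 -146.1]
  long dir deg 60.6767467792827
s1 [[368.0, -290.0], [361.0, -236.0], [378.0, -233.0], [385.0, -287.0]] [ 372.8 -261.4]
  long dir deg 97.32870225188618
s2top [[408.0, -147.0]] [ 408.  -147.2]
s1top [[372.0, -258.0]] [ 372.1 -258.5]
clip [[421.0, -52.0], [416.0, -22.0], [432.0, -21.0], [437.0, -48.0]] [426.7 -35.9]
  long dir deg 99.29470178143202
er [[417.0, 57.0], [421.0, 98.0], [438.0, 100.0], [433.0, 56.0]] [427.1  77.9]
  long dir deg 83.15853117523923
```

```bash
python3 -m jog '[[-0.0055,-0.0225,-0.028,0,0,0],[-0.0055,-0.0225,-0.028,0,0,0],[-0.0055,-0.0225,-0.028,0,0,0],[-0.0055,-0.0225,-0.028,0,0,0],[-0.0055,-0.0225,-0.028,0,0,0],[-0.0055,-0.0225,-0.028,0,0,0],[-0.0055,-0.0225,-0.028,0,0,0],[-0.0055,-0.0225,-0.028,0,0,0],[0,0,0,0,0,0],[0,0,0,0,0,0]]'
cat > look.py <<'E'
import sys
from h import *
st=state();im=snapshot("wrist");cv2.imwrite(f"pics/{sys.argv[1]}.png",im[:,:,::-1]);print(st["position"].round(1),st["orientation"].round(3),st["joint_positions"].round(2))
for l in sys.argv[2:]:
    for d in spot_point("wrist",l):
        if d["p"]>.2: print(l,round(d["p"],2),np.round(d["uv"]),np.round(onz("wrist",d["uv"],0,st)[:2],1))
    for d in regions_of("wrist",l):
        if d["p"]>.2:
            ys,xs=np.nonzero(d["region"]);o=[]
            for z in (12,19):
                P=np.array([onz("wrist",(x,y),z,st)[:2] for x,y in zip(xs,ys)],np.float32)
                r=cv2.minAreaRect(P);o+=[np.round(r[0],1),np.round(r[1]),round(r[2],1)]
            print(" region",round(d["p"],2),np.round(d["uv"]),*o)
E
python3 look.py w2 stamp_1
```

```text
t: 4.1
position: [370.7, -257.5, 177.1]
orientation: [0.008, -3.139, -0.004]
contact_force: [0.5, 0.3, 0.2]
width: 1.0
grasp_force: 0.0
[ 370.7 -257.5  177.1] [ 0.008 -3.139 -0.004] [-0.63  0.18  1.93  0.    1.03 -2.21]
stamp_1 0.78 [412. 213.] [ 406.3 -150.5]
stamp_1 0.67 [310. 179.] [ 369.  -263.3]
stamp_1 0.6 [636. 199.] [388.8 293.2]
 region 0.86 [310. 187.] [ 380.4 -262.5] [39. 47.] 3.9 [ 378.2 -262.4] [38. 46.] 3.9
 region 0.67 [420. 222.] [ 415.9 -142.3] [76. 29.] 47.0 [ 413.  -145.1] [74. 28.] 47.0
 region 0.67 [639. 205.] [393.6 273.5] [50. 24.] 28.9 [391.1 260.9] [49. 24.] 28.9
```

View pics/w2.png

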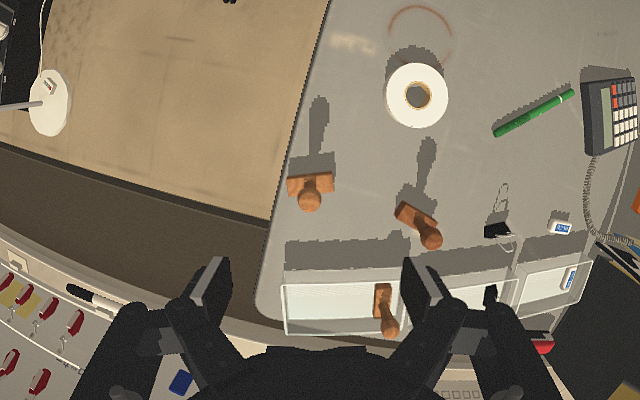

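w2.png shows stamp_1 at (309,187) with its handle top at (309,200), midway between the fingers, and its foot running (288,185) to (333,181).

Run:
```python
from h import *
st=state()
print(onz("wrist",(309,200),71,st),onz("wrist",(309,179),17,st))
a=onz("wrist",(287,180),17,st);b=onz("wrist",(333,175),17,st);print(a,b,np.degrees(np.arctan2(*(b-a)[1::-1])))
```

```text
[ 371.5704707  -263.18068871   71.        ] [ 368.04478733 -264.40139488   17.        ]
[ 369.17329827 -286.11240277   17.        ] [ 363.79127433 -240.90260611   17.        ] 96.78885621612906
```

```bash
python3 -m jog '[[0.0003,-0.005,-0.031,0,0,0],[0,0,-0.03,0,0,0],[0,0,-0.03,0,0,0],[0,0,-0.025,0,0,0],[0,0,-0.015,0,0,0],[0,0,0,0,0,0]]'
python3 -m jog '[[0,0,0,0,0,0],[0,0,0,0,0,0],[0,0,0,0,0,0],[0,0,0,0,0,0],[0,0,0,0,0,0],[0,0,0,0,0,0],[0,0,0,0,0,0],[0,0,0,0,0,0]]' 0
python3 -m jog '[[0,0,0.02,0,0,0],[0,0,0.025,0,0,0],[0,0,0.025,0,0,0],[0,0,0,0,0,0]]'
```

```text
t: 4.75
position: [371.4, -260.8, 46.0]
orientation: [0.014, -3.139, -0.004]
contact_force: [-0.7, -0.1, -0.2]
width: 0.998
grasp_force: 0.0
t: 5.42
position: [372.5, -262.9, 48.2]
orientation: [-0.011, 3.14, -0.002]
contact_force: [-0.9, -0.2, 6.8]
width: 0.21
grasp_force: 58.4
t: 5.75
position: [374.0, -264.0, 121.2]
orientation: [-0.011, 3.135, -0.008]
contact_force: [1.2, -0.5, -0.4]
width: 0.212
grasp_force: 58.8
```

```bash
python3 -m jog '[[0.012,0.0003,0,0,0,-6.7],[0.012,0.0003,0,0,0,-6.7],[0.012,0.0003,0,0,0,-6.7],[0.012,0.0003,0,0,0,-6.7],[0.012,0.0003,0,0,0,-6.7],[0.012,0.0003,0,0,0,-6.7],[0.012,0.0003,0,0,0,-6.7],[0.012,0.0003,0,0,0,-6.7],[0.012,0.0003,0,0,0,-6.7],[0.012,0.0003,0,0,0,-6.7],[0.012,0.0003,0,0,0,-6.7],[0.009,0.0003,0,0,0,-6.7]]'
python3 -m jog '[[0,0,0,0,0,-6.7],[0,0,0,0,0,-6.7],[0,0,0,0,0,0],[0,0,0,0,0,0]]'
python3 look.py w3 stamp_tray
python3 - <<'E'
from h import *
im=snapshot("side");cv2.imwrite("pics/s3.png",im[160:320,260:480,::-1].repeat(3,0).repeat(3,1))
E
```

```text
t: 6.75
position: [513.4, -258.5, 116.4]
orientation: [-2.025, -2.4, -0.0]
contact_force: [-0.2, 1.1, -0.8]
width: 0.207
grasp_force: 58.8
t: 7.08
position: [512.4, -258.5, 116.6]
orientation: [-2.282, -2.157, 0.001]
contact_force: [-0.6, -0.4, 0.2]
width: 0.21
grasp_force: 58.8
[ 512.4 -258.5  116.6] [-2.282e+00 -2.157e+00  1.000e-03] [-0.49  0.42  1.74  0.    0.97 -0.43]
stamp_tray 0.87 [314. 158.] [ 511.9 -224.1]
 region 0.95 [311. 153.] [ 512.1 -227.1] [ 86. 156.] 1.2 [ 512.3 -225.7] [ 83. 152.] 1.2
```

View pics/w3.png

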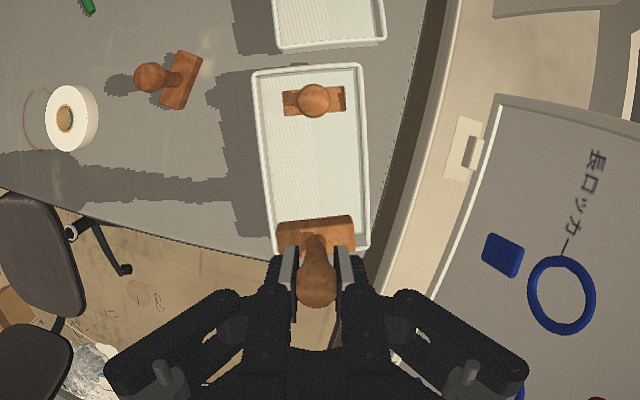

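w3.png shows stamp_1 upright in the gripper at (315,250), with its foot across the tray. The tray's far rim corners are (252,71) and (361,64), and the sample is at (314,100).

Run:
```python
from h import *
st=state()
f=lambda u,v,z:onz("wrist",(u,v),z,st)[:2].round(1)
print([f(252,71,32),f(361,64,32),f(369,247,32),f(267,230,32)])
print("sample top",f(314,100,71),"inner floor TL,TR",f(259,77,32),f(355,72,32))
m=(f(252,71,32)+f(361,64,32))/2;x=f(369,247,32)-f(361,64,32);x/=np.linalg.norm(x);print("centre",m+x*71.5,np.degrees(np.arctan2(x[1],x[0])))
z=st["position"][2]-48
print("held foot front edge",f(277,220,z+17),f(353,215,z+17))
Y=R.from_rotvec(st["orientation"]).as_matrix()[:,1];print(np.degrees(np.arctan2(Y[1],Y[0])))
```

```text
[array([ 474. , -153.5]), array([ 549.4, -153.6]), array([ 552.5, -292. ]), array([ 473.5, -272.5])]
sample top [ 515.8 -177.7] inner floor TL,TR [ 478.6 -158.4] [ 545.  -159.2]
centre [ 513.30111574 -225.03207068] -88.71685533617097
held foot front edge [ 490.8 -242.9] [ 534.2 -242.4]
-3.316507133411276
```

```bash
python3 -m jog '[[0.0005,-0.008,0,0,0,2],[0,0,-0.02,0,0,0],[0,0,-0.02,0,0,0],[0,0,-0.012,0,0,0],[0,0,-0.008,0,0,0],[0,0,-0.0035,0,0,0],[0,0,0,0,0,0],[0,0,0,0,0,0]]'
```

```text
t: 7.95
position: [513.8, -267.0, 54.4]
orientation: [2.247, 2.194, 0.001]
contact_force: [0.0, 0.1, 0.0]
width: 0.212
grasp_force: 58.8
```

```bash
python3 -m jog '[[0,0,-0.003,0,0,0],[0,0,0,0,0,0],[0,0,0,0,0,0]]'; python3 -m jog '[[0,0,-0.002,0,0,0],[0,0,0,0,0,0],[0,0,0,0,0,0]]'
```

```text
t: 8.2
position: [513.5, -266.8, 51.3]
orientation: [2.248, 2.194, 0.0]
contact_force: [-0.3, -0.5, 0.7]
width: 0.207
grasp_force: 58.8
t: 8.45
position: [513.7, -267.1, 50.4]
orientation: [2.247, 2.193, 0.001]
contact_force: [-3.5, 0.2, 7.5]
width: 0.212
grasp_force: 59.6
```

```bash
python3 -m jog '[[0,0,0,0,0,0],[0,0,0,0,0,0],[0,0,0,0,0,0],[0,0,0,0,0,0]]' 0.6
python3 -m jog '[[0,0,0.015,0,0,0],[0,0,0.03,0,0,0],[0,0,0.035,0,0,0],[0,0,0.04,0,0,0],[-0.02,0.03,0.01,0,0,0],[-0.02,0.03,0.01,0,0,0],[-0.02,0.025,0,0,0,0],[-0.02,0.025,0,0,0,0],[-0.015,0.02,0,0,0,0],[0,0,0,0,0,0],[0,0,0,0,0,0]]' 1
python3 look.py w4 stamp_1
```

```text
t: 8.78
position: [513.3, -266.7, 48.7]
orientation: [-2.248, -2.194, -0.0]
contact_force: [0.7, 0.5, -0.0]
width: 0.597
grasp_force: 0.0
t: 9.7
position: [418.0, -136.1, 189.1]
orientation: [2.246, 2.195, 0.0]
contact_force: [0.8, 0.3, 0.1]
width: 1.003
grasp_force: 0.0
[ 418.  -136.1  189.1] [2.246 2.195 0.   ] [-0.34  0.15  1.94 -0.    1.05 -0.32]
stamp_1 0.64 [309. 188.] [ 410.  -148.7]
stamp_1 0.59 [393. 275.] [ 510.3 -263.8]
 region 0.9 [309. 196.] [ 411.5 -154.1] [56. 30.] 63.3 [ 411.7 -151.8] [55. 29.] 63.3
 region 0.74 [394. 285.] [ 509.9 -289.4] [30. 79.] 14.8 [ 507.9 -284.1] [29. 77.] 14.8
 region 0.72 [412. 221.] [ 519.4 -191.8] [55. 52.] 3.0 [ 517.1 -188.7] [54. 51.] 3.0
```

View pics/w4.png

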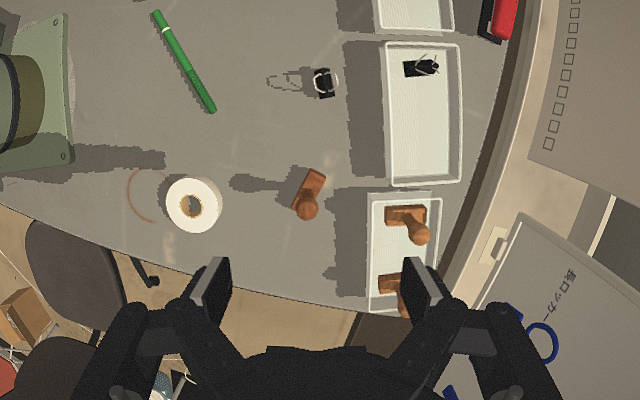

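w4.png shows stamp_1 standing in the tray at (393,285) beside the sample (410,220). stamp_2 is at (308,195) with its handle top at (307,209).

Run:
```python
from h import *
st=state()
f=lambda u,v,z:onz("wrist",(u,v),z,st)[:2].round(1)
print(f(307,209,71),f(309.5,190,17))
a=f(320,172,17);b=f(299,207,17);print(a,b)
a=f(313,168,17);b=f(292,204,17);print(a,b,np.degrees(np.arctan2(*(a-b)[::-1])))
```

```text
[ 411.1 -148. ] [ 412.3 -147.2]
[ 423.5 -128.6] [ 400.7 -165.4]
[ 416.5 -124.3] [ 393.6 -162. ] 58.72437216498524
```

```bash
python3 -m jog '[[-0.0015,-0.002,-0.009,0,0,6.7],[-0.0015,-0.002,-0.009,0,0,6.7],[-0.0015,-0.002,-0.009,0,0,6.7],[-0.001,-0.002,-0.009,0,0,6.7],[-0.001,-0.002,-0.009,0,0,6.7],[-0.001,-0.002,-0.009,0,0,6.7],[0,0,-0.009,0,0,6.7],[0,0,-0.009,0,0,6.7],[0,0,-0.008,0,0,6.4],[0,0,0,0,0,0],[0,0,0,0,0,0]]'
```

```text
t: 10.77
position: [411.3, -149.4, 108.4]
orientation: [-0.855, -3.022, -0.0]
contact_force: [0.4, -0.0, 0.8]
width: 0.999
grasp_force: 0.0
```

```bash
python3 -m jog '[[-0.0005,0.001,-0.025,0,0,0],[0,0,-0.02,0,0,0],[0,0,-0.0135,0,0,0],[0,0,-0.004,0,0,0],[0,0,0,0,0,0],[0,0,0,0,0,0]]'
python3 -m jog '[[0,0,0,0,0,0],[0,0,0,0,0,0],[0,0,0,0,0,0],[0,0,0,0,0,0],[0,0,0,0,0,0],[0,0,0,0,0,0],[0,0,0,0,0,0],[0,0,0,0,0,0]]' 0
python3 -m jog '[[0,0,0.02,0,0,0],[0,0,0.035,0,0,0],[0,0,0.035,0,0,0],[0,0,0,0,0,0]]'
```

```text
t: 11.27
position: [411.2, -148.2, 47.0]
orientation: [0.851, 3.023, -0.0]
contact_force: [1.0, -0.3, -0.2]
width: 1.0
grasp_force: 0.0
t: 11.93
position: [410.5, -148.0, 46.6]
orientation: [0.849, 3.024, -0.001]
contact_force: [-0.8, -1.7, 3.9]
width: 0.211
grasp_force: 58.5
t: 12.27
position: [414.1, -149.0, 141.6]
orientation: [0.847, 3.013, -0.001]
contact_force: [1.7, 0.3, -0.1]
width: 0.214
grasp_force: 58.6
```

```bash
python3 -m jog '[[0.0113,-0.0083,0,0,0,-6.4],[0.0113,-0.0083,0,0,0,-6.4],[0.0113,-0.0083,0,0,0,-6.4],[0.0113,-0.0083,0,0,0,-6.4],[0.0113,-0.0083,0,0,0,-6.4],[0.0113,-0.0083,0,0,0,-6.4],[0.0113,-0.0083,0,0,0,-6.4],[0.0113,-0.0083,0,0,0,-6.4],[0.0113,-0.0083,0,0,0,-6.4],[0,0,0,0,0,0],[0,0,0,0,0,0]]'
python3 look.py w5 stamp_1
```

```text
t: 13.18
position: [511.7, -222.2, 135.4]
orientation: [-2.198, -2.242, 0.0]
contact_force: [0.5, -0.1, -0.8]
width: 0.213
grasp_force: 58.6
[ 511.7 -222.2  135.4] [-2.198 -2.242  0.   ] [-0.43  0.38  1.76  0.    1.   -0.45]
stamp_1 0.81 [315. 231.] [ 510.6 -261.5]
 region 0.88 [314. 251.] [ 512.  -297.5] [ 72. 104.] 3.9 [ 512.  -293.2] [ 70. 101.] 3.9
```

View pics/w5.png

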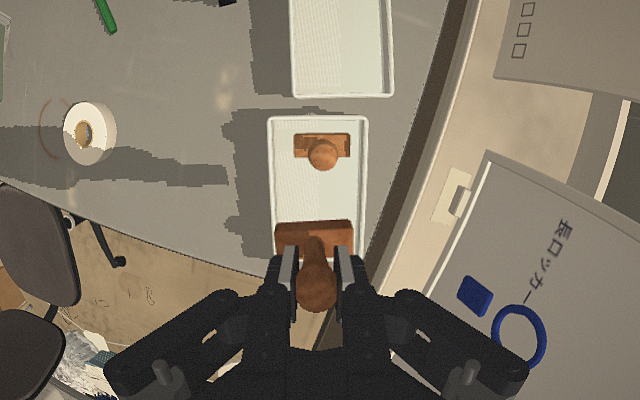

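w5.png shows stamp_2 upright in the gripper at (315,250), square to the tray, with the sample at (322,150) clear of it.

```bash
python3 -m jog '[[0.0015,0,-0.025,0,0,0],[0,0,-0.025,0,0,0],[0,0,-0.018,0,0,0],[0,0,-0.01,0,0,0],[0,0,-0.005,0,0,0],[0,0,-0.002,0,0,0],[0,0,0,0,0,0],[0,0,0,0,0,0]]'
```

```text
t: 14.0
position: [514.2, -222.7, 52.3]
orientation: [2.2, 2.24, 0.001]
contact_force: [-0.7, 0.2, -0.5]
width: 0.215
grasp_force: 58.6
```

```bash
python3 -m jog '[[0,0,-0.0025,0,0,0],[0,0,0,0,0,0],[0,0,0,0,0,0]]'; python3 -m jog '[[0,0,-0.0015,0,0,0],[0,0,0,0,0,0],[0,0,0,0,0,0]]'
```

```text
t: 14.25
position: [513.7, -222.5, 49.2]
orientation: [2.201, 2.24, 0.001]
contact_force: [0.3, 0.1, 0.2]
width: 0.212
grasp_force: 58.6
t: 14.5
position: [513.8, -222.7, 48.8]
orientation: [2.201, 2.24, 0.0]
contact_force: [-2.3, -0.2, 7.7]
width: 0.213
grasp_force: 59.2
```

```bash
python3 -m jog '[[0,0,0,0,0,0],[0,0,0,0,0,0],[0,0,0,0,0,0],[0,0,0,0,0,0]]' 0.6
python3 -m jog '[[0,0,0.015,0,0,0],[0,0,0.03,0,0,0],[0,0,0.035,0,0,0],[0,0,0.03,0,0,0],[-0.014,0.03,0,0,0,1.5],[-0.014,0.03,0,0,0,1.5],[-0.014,0.03,0,0,0,1.5],[-0.014,0.03,0,0,0,1.5],[-0.014,0.03,0,0,0,1.5],[-0.014,0.03,0,0,0,1.5],[0,0,0,0,0,0],[0,0,0,0,0,0]]' 0.7
python3 look.py w6 stamp_1 loose_clip
python3 -c "
import cv2
im=cv2.imread('pics/w6.png');cv2.imwrite('pics/w6c.png',cv2.resize(im[100:300,220:460],None,fx=3,fy=3))"
```

```text
t: 14.83
position: [513.5, -222.4, 47.2]
orientation: [-2.202, -2.241, -0.0]
contact_force: [-0.7, 0.3, 0.5]
width: 0.599
grasp_force: 0.0
t: 15.83
position: [429.0, -41.3, 157.4]
orientation: [2.016, 2.409, 0.0]
contact_force: [-0.2, 0.0, 0.0]
width: 0.703
grasp_force: 0.0
[429.  -41.3 157.4] [2.016 2.409 0.   ] [-0.12  0.17  2.   -0.    0.96 -0.3 ]
stamp_1 0.72 [358. 335.] [ 515.2 -224.3]
 region 0.98 [353. 336.] [ 505.6 -218.5] [36. 26.] 7.2 [ 503.3 -212. ] [35. 25.] 7.2
loose_clip 0.85 [314. 180.] [425.5 -37.5]
 region 0.8 [316. 186.] [428.2 -37.2] [20. 33.] 22.0 [427.9 -35.3] [19. 32.] 22.0
```

View pics/w6c.png

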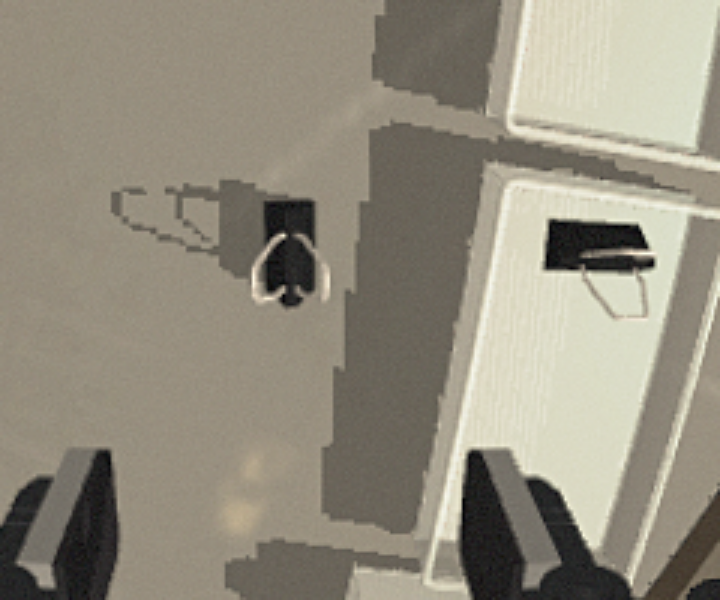

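w6c.png shows the loose clip body at crop (289,250), lined up with the gripper (its long axis vertical in the image). The sample clip is at (600,245) in its tray.

Run:
```python
from h import *
st=state()
f=lambda u,v,z:onz("wrist",(220+u/3,100+v/3),z,st)[:2].round(1)
Y=R.from_rotvec(st["orientation"]).as_matrix()[:,1];print("closing",np.degrees(np.arctan2(Y[1],Y[0])))
print(f(264,201,19),f(315,201,19),f(264,201,10),f(315,201,10),"right edge",f(315,201,15),f(320,260,15),"left",f(264,240,15))
# clip tray corners
for p in((500,167),(428,582),(508,130)):print(f(*p,32))
print("clip sample",f(598,245,15))
print(proj("wrist",[427,-38,0],st),proj("wrist",[427,-38,19],st))
```

```text
closing 9.93199930024124
[419.1 -23.1] [434.  -20.5] [419.2 -25.1] [434.7 -22.4] right edge [434.3 -21.4] [439.2 -39.3] left [421.2 -36. ]
[483.4   1.6]
[ 495.  -139.6]
[483.4  12.5]
clip sample [525.5 -18.8]
[313.97926366 178.9631942 ] [313.87493472 184.26932592]
```

```bash
python3 -m jog '[[0,0.004,-0.02,0,0,0],[0,0,-0.03,0,0,0],[0,0,-0.03,0,0,0],[0,0,-0.03,0,0,0],[0,0,-0.018,0,0,0],[0,0,-0.01,0,0,0],[0,0,-0.004,0,0,0],[0,0,0,0,0,0],[0,0,0,0,0,0]]' 0.5
python3 -m jog '[[0,0,0,0,0,0],[0,0,0,0,0,0],[0,0,0,0,0,0],[0,0,0,0,0,0],[0,0,0,0,0,0],[0,0,0,0,0,0]]' 0
python3 look.py w7 loose_clip
```

```text
t: 16.83
position: [430.2, -38.9, 15.5]
orientation: [2.02, 2.405, 0.001]
contact_force: [0.6, 1.2, 0.0]
width: 0.499
grasp_force: 0.0
t: 17.33
position: [430.2, -38.5, 16.2]
orientation: [2.018, 2.406, 0.002]
contact_force: [-0.0, -0.5, 6.6]
width: 0.104
grasp_force: 56.1
[430.2 -38.5  16.2] [2.018e+00 2.406e+00 2.000e-03] [-0.12  0.39  2.18 -0.    0.57 -0.29]
loose_clip 0.97 [317. 252.] [430.  -36.8]
 region 0.76 [317. 257.] [429.3 -37.4] [15. 38.] 9.9 [428.6 -33.4] [14. 36.] 9.9
 region 0.25 [483. 276.] [535.3 -45.8] [107. 106.] 3.6 [529.1 -41.3] [101. 101.] 3.6
```

```bash
python3 -m jog '[[0,0,0,0,0,0],[0,0,0,0,0,0],[0,0,-0.0025,0,0,0],[0,0,-0.001,0,0,0],[0,0,0,0,0,0],[0,0,0,0,0,0]]' 0.35
python3 -m jog '[[0,0,0,0,0,0],[0,0,0,0,0,0],[0,0,0,0,0,0],[0,0,0,0,0,0],[0,0,0,0,0,0],[0,0,0,0,0,0]]' 0
```

```text
t: 17.98
position: [429.4, -38.4, 11.6]
orientation: [-2.019, -2.406, 0.0]
contact_force: [-0.4, 0.0, -0.2]
width: 0.347
grasp_force: 0.0
t: 18.48
position: [429.5, -38.4, 11.9]
orientation: [-2.019, -2.407, -0.0]
contact_force: [-1.1, 0.4, 2.9]
width: 0.145
grasp_force: 58.8
```

```bash
python3 -m jog '[[0,0,0.01,0,0,0],[0,0,0.025,0,0,0],[0,0,0.03,0,0,0],[0,0,0.025,0,0,0],[0,0,0,0,0,0],[0,0,0,0,0,0]]'
python3 look.py w7 loose_clip
python3 -c "
import cv2
im=cv2.imread('pics/w7.png');cv2.imwrite('pics/w7c.png',cv2.resize(im[130:330,210:450],None,fx=2.5,fy=2.5))"
```

```text
t: 18.98
position: [430.5, -38.5, 102.8]
orientation: [2.017, 2.404, 0.003]
contact_force: [0.1, -0.3, -0.6]
width: 0.141
grasp_force: 58.7
[430.5 -38.5 102.8] [2.017 2.404 0.003] [-0.12  0.25  2.08  0.    0.81 -0.29]
loose_clip 0.63 [317. 257.] [439.9 -87.2]
 region 0.68 [314. 267.] [440.  -94.9] [25. 73.] 10.8 [439.2 -90.6] [25. 71.] 10.8
```

View pics/w7c.png

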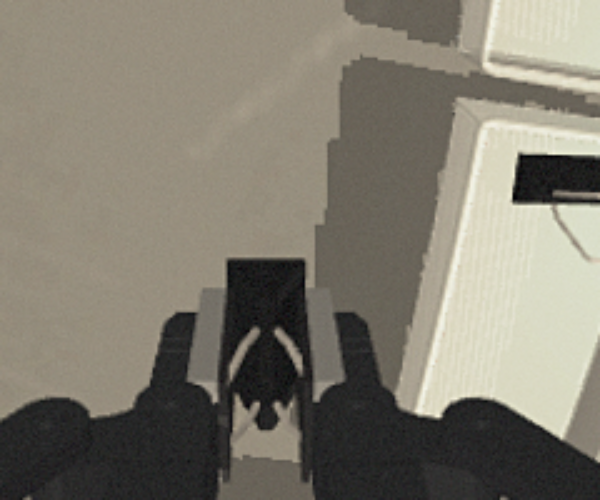

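w7c.png shows the clip held square between the pads, at (265,330), with its handles up.

```bash
python3 -m jog '[[0.0083,-0.004,0,0,0,7],[0.0083,-0.004,0,0,0,7],[0.0083,-0.004,0,0,0,7],[0.0083,-0.004,0,0,0,7],[0.0083,-0.004,0,0,0,7],[0.0083,-0.004,0,0,0,7],[0.0083,-0.004,0,0,0,7],[0.0083,-0.004,0,0,0,7],[0.0083,-0.004,0,0,0,7],[0.0083,-0.004,0,0,0,7],[0.0083,-0.004,0,0,0,7],[0.0083,-0.004,0,0,0,7]]'
python3 -m jog '[[0,0,0,0,0,0],[0,0,0,0,0,0]]'
python3 look.py w8 clip_tray loose_clip
python3 -c "
import cv2
im=cv2.imread('pics/w8.png');cv2.imwrite('pics/w8c.png',cv2.resize(im[130:330,200:440],None,fx=2.5,fy=2.5))"
```

```text
t: 20.13
position: [528.6, -86.4, 100.0]
orientation: [0.119, -3.136, -0.001]
contact_force: [0.8, -0.6, -0.1]
width: 0.148
grasp_force: 58.7
t: 20.3
position: [528.4, -86.3, 100.3]
orientation: [0.105, -3.137, -0.001]
contact_force: [0.1, 0.4, -0.6]
width: 0.149
grasp_force: 58.7
[528.4 -86.3 100.3] [ 1.050e-01 -3.137e+00 -1.000e-03] [-0.18  0.39  1.85  0.    0.9  -1.82]
clip_tray 0.93 [342. 205.] [527.  -65.7]
 region 0.57 [342. 208.] [530.9 -64.5] [ 91. 158.] 3.2 [528.3 -65.3] [ 88. 153.] 3.2
loose_clip 0.62 [316. 260.] [578.1 -83.2]
 region 0.77 [316. 263.] [583.  -82.9] [72. 25.] 4.1 [578.7 -83.2] [70. 24.] 4.1
```

View pics/w8c.png

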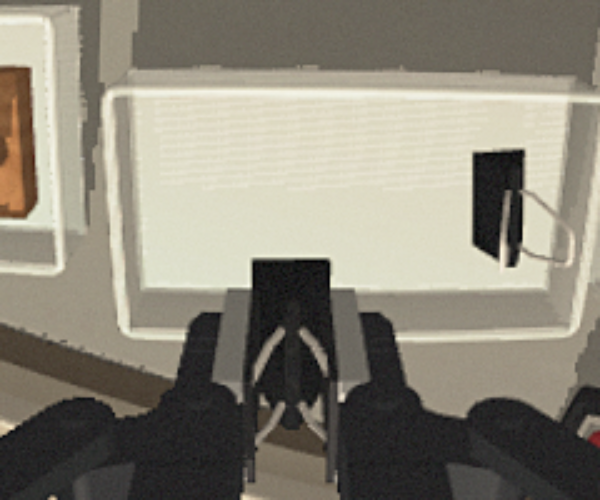

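w8c.png shows the held clip above the tray, parallel to the sample clip at (497,205) and well clear of it and the walls.

```bash
python3 -m jog '[[0,0,-0.025,0,0,0],[0,0,-0.025,0,0,0],[0,0,-0.018,0,0,0],[0,0,-0.008,0,0,0],[0,0,-0.005,0,0,0],[0,0,-0.002,0,0,0],[0,0,0,0,0,0],[0,0,0,0,0,0]]'; python3 -m jog '[[0,0,-0.0015,0,0,0],[0,0,0,0,0,0],[0,0,0,0,0,0]]'
```

```text
t: 21.22
position: [529.9, -86.6, 19.8]
orientation: [-0.11, 3.138, -0.001]
contact_force: [-0.1, -0.4, -0.9]
width: 0.148
grasp_force: 58.7
t: 21.47
position: [529.4, -86.5, 17.8]
orientation: [-0.11, 3.139, -0.0]
contact_force: [0.0, 0.9, -0.7]
width: 0.144
grasp_force: 58.7
```

```bash
python3 -m jog '[[0,0,-0.0025,0,0,0],[0,0,0,0,0,0],[0,0,0,0,0,0]]'; python3 -m jog '[[0,0,-0.0015,0,0,0],[0,0,0,0,0,0],[0,0,0,0,0,0]]'
```

```text
t: 21.72
position: [529.1, -86.4, 14.7]
orientation: [0.11, -3.139, -0.0]
contact_force: [0.2, -0.3, -0.2]
width: 0.143
grasp_force: 58.7
t: 21.97
position: [529.3, -86.4, 14.1]
orientation: [-0.11, 3.139, 0.0]
contact_force: [-1.9, 0.4, 6.0]
width: 0.147
grasp_force: 59.9
```

```bash
python3 -m jog '[[0,0,0,0,0,0],[0,0,0,0,0,0],[0,0,0,0,0,0],[0,0,0,0,0,0]]' 0.45
python3 -m jog '[[0,0,0.01,0,0,0],[0,0,0.03,0,0,0],[0,0,0.035,0,0,0],[0,0,0.035,0,0,0],[0,0,0.03,0,0,0],[-0.01,0.016,0,0,0,-7.1],[-0.01,0.016,0,0,0,-7.1],[-0.01,0.016,0,0,0,-7.1],[-0.01,0.016,0,0,0,-7.1],[-0.01,0.016,0,0,0,-7.1],[-0.01,0.016,0,0,0,-7.1],[-0.01,0.016,0,0,0,-7.1]]'
python3 -m jog '[[-0.01,0.016,0,0,0,-7.1],[-0.01,0.016,0,0,0,-7.1],[-0.01,0.016,0,0,0,-7.1],[0,0.01,0,0,0,-7.1],[0,0,0,0,0,-7.1],[0,0,0,0,0,-7.1],[0,0,0,0,0,-7.1],[0,0,0,0,0,0],[0,0,0,0,0,0]]'
python3 look.py w9 loose_eraser loose_clip
```

```text
t: 22.3
position: [529.1, -86.4, 13.2]
orientation: [0.11, -3.139, -0.0]
contact_force: [-0.3, 0.1, -0.1]
width: 0.45
grasp_force: 0.0
t: 23.3
position: [458.6, 26.3, 154.0]
orientation: [1.229, 2.891, 0.001]
contact_force: [0.9, 0.3, 0.9]
width: 0.449
grasp_force: 0.0
t: 24.05
position: [429.2, 83.6, 153.8]
orientation: [2.32, 2.118, 0.001]
contact_force: [-0.8, -0.5, 0.7]
width: 0.45
grasp_force: 0.0
[429.2  83.6 153.8] [2.320e+00 2.118e+00 1.000e-03] [ 0.17  0.19  2.   -0.    0.96  0.26]
loose_eraser 0.58 [316. 194.] [428.2  74.9]
 region 0.9 [316. 195.] [426.5  78.4] [43. 18.] 82.3 [426.7  80.6] [42. 18.] 82.3
```

View pics/w9.png

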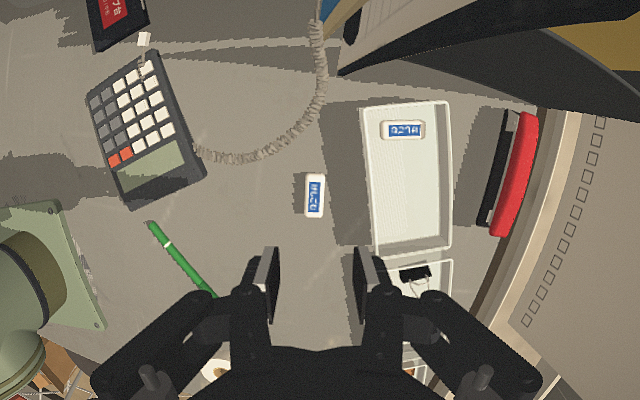

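w9.png shows the loose eraser at (315,195) aligned between the fingers. The eraser tray's rim is (361,110), (448,101), (451,247), (374,257), with the sample at (403,130).

```bash
python3 - <<'E'
from h import *
st=state()
P=np.array([onz("wrist",p,32,st)[:2] for p in((361,110),(448,101),(451,247),(374,257))]);print(P.round(),P.mean(0),onz("wrist",(403,130),12,st))
x=P[3]-P[0]+P[2]-P[1];print(np.degrees(np.arctan2(x[1],x[0])))
E
python3 -m jog '[[-0.0025,-0.0055,-0.02,0,0,-2.5],[0,0,-0.03,0,0,0],[0,0,-0.03,0,0,0],[0,0,-0.03,0,0,0],[0,0,-0.02,0,0,0],[0,0,-0.008,0,0,0],[0,0,-0.003,0,0,0],[0,0,0,0,0,0],[0,0,0,0,0,0]]'
```

```text
[[472. 153.]
 [549. 158.]
 [556.  19.]
 [478.  18.]] [513.76381633  87.04773961] [512.27162329 132.08609465  12.        ]
-87.35272842690468
t: 25.05
position: [427.6, 78.2, 13.2]
orientation: [2.368, 2.063, 0.003]
contact_force: [0.3, -0.4, -0.7]
width: 0.447
grasp_force: 0.0
```

```bash
python3 -m jog '[[-0.0005,0,0,0,0,0],[0,0,0,0,0,0],[0,0,0,0,0,0],[0,0,0,0,0,0],[0,0,0,0,0,0],[0,0,0,0,0,0],[0,0,0,0,0,0]]' 0
python3 -m jog '[[0,0,0.01,0,0,0],[0,0,0.025,0,0,0],[0,0,0.03,0,0,0],[0,0,0.025,0,0,0],[0,0,0,0,0,0],[0,0,0,0,0,0]]'
```

```text
t: 25.63
position: [427.0, 78.2, 13.7]
orientation: [2.368, 2.063, 0.004]
contact_force: [-0.8, -0.2, 6.3]
width: 0.187
grasp_force: 59.1
t: 26.13
position: [427.2, 78.3, 104.1]
orientation: [2.367, 2.062, 0.007]
contact_force: [-0.3, 0.4, -1.5]
width: 0.188
grasp_force: 58.7
```

```bash
python3 -m jog '[[0.008,0,0,0,0,6.7],[0.008,0,0,0,0,6.7],[0.008,0,0,0,0,6.7],[0.008,0,0,0,0,6.7],[0.008,0,0,0,0,6.7],[0.008,0,0,0,0,6.7],[0.008,0,0,0,0,6.7],[0.008,0,0,0,0,6.7],[0.008,-0.001,0,0,0,6.7],[0.008,-0.001,0,0,0,6.7],[0.0073,-0.001,0,0,0,6.7],[0,-0.0005,0,0,0,6.7]]'
python3 -m jog '[[0,0,0,0,0,6.7],[0,0,0,0,0,6.7],[0,0,0,0,0,6.7],[0,0,0,0,0,0],[0,0,0,0,0,0]]'
python3 look.py w10 eraser_tray
python3 -c "
import cv2
im=cv2.imread('pics/w10.png');cv2.imwrite('pics/w10c.png',cv2.resize(im[130:330,200:440],None,fx=2.5,fy=2.5))"
```

```text
t: 27.13
position: [514.1, 74.4, 101.0]
orientation: [-0.469, -3.105, 0.0]
contact_force: [-0.7, -0.1, -0.8]
width: 0.186
grasp_force: 58.7
t: 27.55
position: [512.7, 74.5, 101.3]
orientation: [0.067, -3.139, 0.0]
contact_force: [-0.5, 0.0, -1.0]
width: 0.186
grasp_force: 58.7
[512.7  74.5 101.3] [ 0.067 -3.139  0.   ] [ 0.12  0.37  1.89  0.    0.89 -1.49]
eraser_tray 0.76 [331. 210.] [516.9  86.7]
 region 0.92 [333. 209.] [519.7  87.9] [ 91. 157.] 2.5 [516.9  87.3] [ 88. 152.] 2.5
 region 0.74 [ 44. 208.] [ 524. -227.] [ 48. 108.] 10.2 [ 521.  -217.5] [ 47. 104.] 10.2
```

View pics/w10c.png

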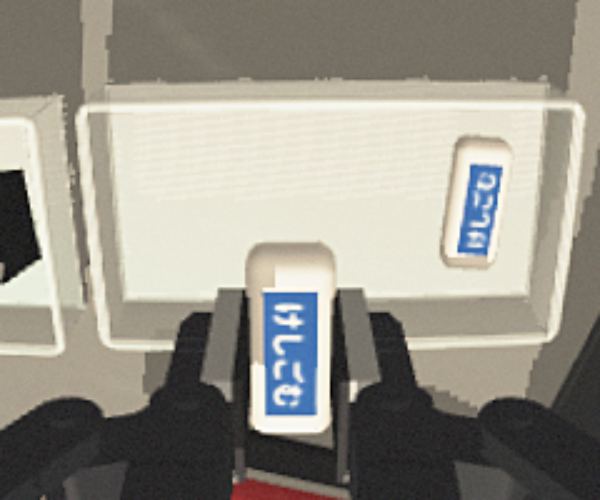

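w10c.png shows the eraser held flat, parallel to the sample at (480,200), over the middle of the tray.

```bash
python3 -m jog '[[0.0015,0,-0.025,0,0,0],[0,0,-0.025,0,0,0],[0,0,-0.016,0,0,0],[0,0,-0.008,0,0,0],[0,0,-0.005,0,0,0],[0,0,-0.002,0,0,0],[0,0,0,0,0,0],[0,0,0,0,0,0]]'; python3 -m jog '[[0,0,-0.002,0,0,0],[0,0,0,0,0,0],[0,0,0,0,0,0]]'
```

```text
t: 28.37
position: [515.7, 74.7, 22.1]
orientation: [-0.071, 3.139, 0.0]
contact_force: [-0.1, 0.3, -0.8]
width: 0.186
grasp_force: 58.7
t: 28.62
position: [515.2, 74.6, 19.7]
orientation: [-0.072, 3.14, 0.0]
contact_force: [-0.5, 0.2, -0.4]
width: 0.186
grasp_force: 58.7
```

```bash
python3 -m jog '[[0,0,-0.003,0,0,0],[0,0,0,0,0,0],[0,0,0,0,0,0]]'; python3 -m jog '[[0,0,-0.001,0,0,0],[0,0,0,0,0,0],[0,0,0,0,0,0]]'
```

```text
t: 28.87
position: [514.8, 74.5, 16.2]
orientation: [0.072, -3.14, -0.0]
contact_force: [1.1, 0.1, 0.5]
width: 0.186
grasp_force: 58.7
t: 29.12
position: [515.0, 74.6, 15.9]
orientation: [-0.071, 3.141, 0.0]
contact_force: [-1.7, -1.1, 4.5]
width: 0.192
grasp_force: 59.4
```

Touched down. I'll release, rise, back off and take a final look.

```bash
python3 -m jog '[[0,0,0,0,0,0],[0,0,0,0,0,0],[0,0,0,0,0,0],[0,0,0,0,0,0]]' 0.4
python3 -m jog '[[0,0,0.01,0,0,0],[0,0,0.03,0,0,0],[0,0,0.04,0,0,0],[0,0,0.04,0,0,0],[0,0,0.04,0,0,0],[-0.01,-0.03,0.02,0,0,0],[-0.02,-0.03,0.02,0,0,0],[-0.02,-0.03,0,0,0,0],[-0.02,-0.03,0,0,0,0],[-0.02,-0.03,0,0,0,0],[0,0,0,0,0,0],[0,0,0,0,0,0]]'
python3 look.py w11
python3 - <<'E'
import cv2
from h import *
cv2.imwrite("pics/fs.png",cv2.resize(snapshot("side")[150:310,270:450,::-1],None,fx=3,fy=3,interpolation=cv2.INTER_CUBIC))
im=cv2.imread('pics/w11.png');cv2.imwrite('pics/w11c.png',cv2.resize(im[130:330,130:530],None,fx=2,fy=2))
E
```

```text
t: 29.45
position: [514.9, 74.6, 15.2]
orientation: [0.072, -3.141, -0.0]
contact_force: [-0.1, -0.5, -0.2]
width: 0.402
grasp_force: 0.0
t: 30.45
position: [424.2, -76.4, 216.1]
orientation: [-0.066, 3.14, 0.0]
contact_force: [0.4, 0.5, 0.0]
width: 0.396
grasp_force: 0.0
[424.2 -76.4 216.1] [-0.066  3.14   0.   ] [-0.21  0.11  1.91  0.    1.12 -1.82]
```

View pics/w11c.png

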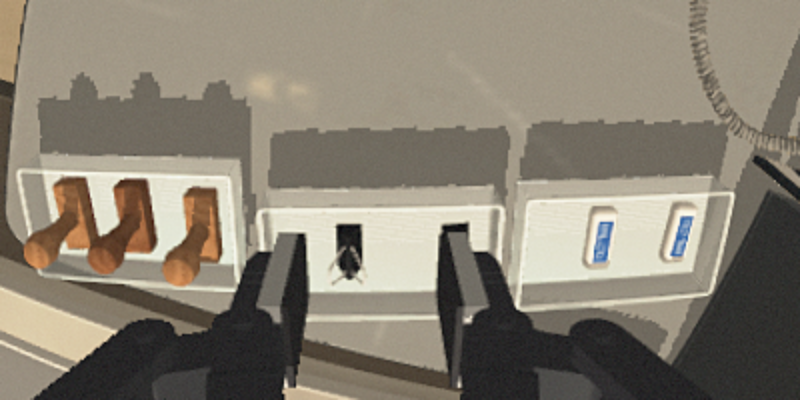

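View pics/fs.png

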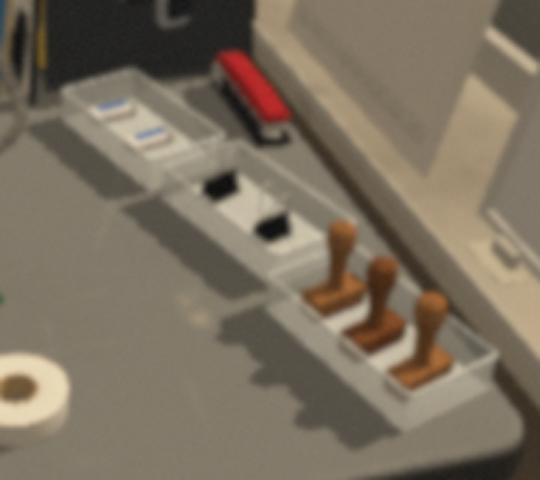

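w11c.png and fs.png show three stamps upright in the stamp tray, two clips in the clip tray and two erasers in the eraser tray. All are inside the walls, the samples have not moved, and the gripper is clear.

```bash
python3 -c "
from plant import *
print(finish_job())"
```

```text
the job is handed in; nothing more can be done
None
```

The job is handed in: in the final pictures both stamps, the eraser and the binder clip stand in their matching trays, right way up and inside the walls, with the samples and the orange look-alike left alone (about 30 s used of 112 s; no verdict was returned).

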